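Lay the soaked shaping block on its drying rest

ROBOT

A 6-joint arm with a two-finger parallel gripper is mounted at the origin on the work surface. World frame = base frame: x ahead of the robot, y to its left, z up, the work surface at z = 0. Lengths are in m, angles in degrees, forces in N, time in s.
With the tool pointing down it reaches from about 0.4 to 0.825 m from the base axis. Payload 7 kg.
Tool frame: the origin (TCP) lies at the very end of the fingers, on their centre line; the grasp point (between the pads) lies 19 mm behind it (ctrl.grip_depth is the distance from the TCP to the grasp point, in m); z points along the fingers, y is the line along which they close (so a half turn about z gives the same grasp; the last joint's range is limited). The gripper opens to 88 mm and grips with 3 to 60 N. Pads are 19 mm wide; open, the fingers measure 130 mm over their backs; the gripper's body (78 mm by 193 mm) begins 47 mm behind the grasp point.
Start: joints at [-51.675, 20.546, 0.682, 0, -70.136, -16.507], TCP at [0.251, -0.627, 0.227] pointing down, gripper open.
Joint ranges: [-176.03, 176.03], [-82.01, 121.73], [-58.28, 71.71], [-173.87, 95.51], [-174.79, -0.11], [-173.66, 173.66]. Speed limits (degrees/s): [136.94, 136.94, 172.46, 180, 180, 180].

INTERFACE

Orientations are given as [roll, pitch, yaw] about the fixed x, y, z axes, in that order (R = Rz(yaw) Ry(pitch) Rx(roll)).
In Python, from plant import get_obs, eyes, ctrl, spotter gives the robot as it stands.
- The arm moves only by the shell command python3 -m crank 'ROWS'. ROWS is JSON, one flat list of numbers, 7 for each row, row after row: the turn, a rotation vector about the tool's x, y, z in rad, then the shift along the tool's x, y, z in mm, then the opening, from 0 (shut) to 1 (fully open). A call has 1 to 5 rows; each row shifts and turns the commanded pose from where the row before left it, along the tool's axes as they then stand; what a row does not reach is not made up. A row lasts 1/8 s, in which the tool goes at most 62.5 mm and 10.7 degrees, less where a joint would pass 70% of its speed; a pose out of reach is approached as far as the arm can. A call is refused whole if a number of a shift passes 62.5 or a number of a turn 0.188, either way. A call with a gripper value outside its range is refused whole. The fingers move at their own pace and stop on an object; the grip force is fixed at half the most. Time passes only in rows, so rows that do not move let the fingers close. It gives the time, the measured TCP pose, the force, the opening and the grip force at its end, in the units of the state.
- get_obs(): the state, without advancing time (a new reading comes with each control period).
- eyes.snapshot(name): name is "scene" or "top" or "wrist"; returns the picture (480x640x3 uint8, blue, green, red); there is no depth.
- eyes.camera_model(name): a dict with "fx", "fy", "cx", "cy" (pixels), "D" ([k1, k2, p1, p2, k3] as OpenCV has them; the pictures are not rectified), "extrinsics" (4x4, takes a point from camera to world coordinates). Camera axes: x right, y down, z forward; pixel columns grow to the right and rows downward; lengths in m; the calibration is good to about 2 mm. A picture is of the moment at which its call begins: read the wrist's pose just before it. camera_model takes no time and is no camera call; for the wrist camera it gives the pose at the moment of the call.
- ctrl.close_job(): hands the job in; it is judged then, once.
Trained networks look in the newest picture that a camera, given by its name, has taken for a name from the list of things; names that differ only in an ending like _2 or _b are one class to them, and where a whole thing is asked for, a point or a joint stands for the part that bears it (a point fixed in the world has none). Each returns a list of dicts, best first, with "p" (0 to 1); they miss things now and then, are a little off and sometimes report something else, mostly with a low value. They report only what shows in the picture. A call takes as long as a camera call. They do not tell look-alikes from the thing itself.
- spotter.outline_of(camera, target): "region" (480x640 bool, what is visible of it) and "rect" ([left, top, width, height] in pixels, round what is visible of it).
- spotter.place_of(camera, target): "location" ([column, row] in pixels: a listed point, or the origin of a listed thing).
The state is a dict: "clock": time; "joint_pos": joint angles; "qvel": joint speeds; "tau": joint torques, N m; "tool_pos": TCP position; "orientation": TCP orientation; "force": force on the tool from outside, world axes, zero at the start; "moment": the same for the moment, N m; "opening": finger opening in m; "gripper_force": force on a finger pad.
Only numpy, scipy, OpenCV 4.12 (cv2) and the standard library are available. Lean on these libraries where they do the work, as an engineer would, in place of code of your own. Each camera call takes 0.05 s, during which the arm holds its last target. There are 200 camera calls.

TASK

The wooden glass-shaping block stands head-down in the steel soak tub. Lift it out by the top end of its handle, press its head's end on the steel marver plate to pivot it in your fingers until it lies level with its hollow upwards, and let go; then take it again by the neck of the handle, close to the head, and lay it on the wooden rest, head between the cheeks on the cork and handle end in the fork. Leave the other things on the bench alone.

Things in the scene. Friction and masses are not known exactly. Their poses are not given: they have to be found in the camera images.
- block: Loose wooden block, about 0.2 kg: dark box-like head 70 (x) x 64 (y) x 42 (z) mm, hollow (52 x 46 mm) open to +z; origin: centre of its flat underside. Pale handle along +x, 20 mm square, from x 35 to 165 mm, centred at y 0, z 27 mm; pinch it across y. Mass centre about 16 mm from the head's centre towards the handle. It starts loose on its end face x = -35 mm on the tub's floor, handle straight up.
- handle_end (a point): Point on the handle's axis 15 mm short of its free end: (150, 0, 27) mm in the block's frame, same axes. A grip by the top end is one within 35 mm of it along the handle.
- neck (a point): Point on the handle's axis 40 mm from the head: (75, 0, 27) mm in the block's frame, same axes. A grip by the neck is at most 25 mm farther out than this. Held here the head wants to droop: grip firmly.
- tip_edge (a point): Middle of the edge between the head's end face and underside, (-35, 0, 0) mm in the block's frame, same axes. From upright the block tips over this edge on to its underside, the handle going down on the side away from the hollow; it then lies stably, handle axis level 27 mm above the surface.
- tub: Fixed open square steel tub, 120 x 120 mm outside, 60 mm high, wall and floor 5 mm thick, empty of water. Origin: centre of its underside. It may stand at the robot's left or right.
- marver: Fixed flat steel plate on the bench in front of the robot, 300 (x) x 200 (y) x 8 mm. Origin: centre of its underside; its top is at z = 8 mm, clear of everything.
- rack: Fixed plywood rest, 230 (x) x 100 (y) mm, at the robot's left or right, opposite the tub. Origin: centre of its underside, x towards its fork. A cork platform (x -115 to -5 mm, top at z 32 mm) lies between two cheeks 81 mm apart inside, tops at z 52 mm. Between platform and fork 80 mm are free for the fingers.
- fork (a point): Centre of the fork's floor, (87.5, 0, 47) mm in the rack's frame, same axes. The fork is 25 mm long in x: two prongs 32 mm apart inside, 56 mm over all, tops at z 74 mm. Its floor is 2 mm under a handle that lies level.
- rest (a point): Point on top of the cork platform, (-60, 0, 32) mm in the rack's frame, same axes: where the block's origin comes to lie, block x along the rack's x.
- vase: Bystander: small green glass vase, 68 mm wide, 100 mm tall. Origin under its centre.
- frit_jar: Bystander: jar with blue cap, 60 mm wide, 85 mm tall. Origin under its centre.
- optic_mould: Bystander: brass ring mould, 72 mm wide, 60 mm tall. Origin under its centre.
- cork_paddle: Bystander: flat cork paddle, 100 x 70 x 12 mm with a 120 mm wooden handle along its +x. Origin under the cork's centre.
- wax_tin: Bystander: red-banded tin with a white lid, 70 mm wide, 50 mm tall. Origin under its centre.
- tweezers: Bystander: bright metal tweezers lying flat, 245 mm long along x, 52 mm wide. Origin near the middle, on the bench.
Not all that is in view belongs to the job. Of the things shaped like the block, the wooden one is meant.

How it is judged:
By the outcome, as a careful person would: the job done as asked, in the order asked, and still so for the second after the job is handed in, with the robot touching nothing.
It also fails if it takes over 51 s, if anything falls off the work surface, if the arm or the gripper's body presses on something with over 40 N, if the wrist force passes 120 N, or if a joint passes its speed limit or range.

## Working session

There is one attempt and no reset: what is moved stays moved. The work goes in short steps, Python scripts to look and compute and a shell command to move; the robot and the scene stay as the last step left them, time stands still between calls to the robot, and variables do not carry over. Pictures are saved under pics/ and viewed, at most 10 in all, crops included, and the job is handed in when it is done.

```bash
ls; mkdir -p pics; cat > h.py <<'E'
import numpy as np, cv2
from plant import get_obs, eyes, ctrl, spotter
from scipy.spatial.transform import Rotation as R
def ray(cam,px,z):
    m=eyes.camera_model(cam); K=np.array([[m['fx'],0,m['cx']],[0,m['fy'],m['cy']],[0,0,1]])
    u=cv2.undistortPoints(np.array([[px]],float),K,np.array(m['D']))[0,0]
    T=np.array(m['extrinsics']); d=T[:3,:3]@[u[0],u[1],1]; o=T[:3,3]
    return o+d*(z-o[2])/d[2]
def proj(cam,P):
    m=eyes.camera_model(cam); K=np.array([[m['fx'],0,m['cx']],[0,m['fy'],m['cy']],[0,0,1]])
    T=np.linalg.inv(np.array(m['extrinsics'])); 
    return cv2.projectPoints(np.array(P,float).reshape(-1,1,3),cv2.Rodrigues(T[:3,:3])[0],T[:3,3],K,np.array(m['D']))[0][:,0]
E
python3 - <<'E'
from h import *
np.set_printoptions(precision=3,suppress=True)
o=get_obs(); print(o)
for c in ['top','scene']:
    im=eyes.snapshot(c); cv2.imwrite(f'pics/{c}0.png',im)
    print(c,np.array(eyes.camera_model(c)['extrinsics'])[:3])
    for n in ['block','tub','rack','marver','handle_end','fork','rest']:
        for q in spotter.place_of(c,n)[:3]:
            z={'handle_end':.19,'fork':.047,'rest':.032,'block':.04}.get(n,0)
            print(c,n,q['p'],np.array(q['location']),ray(c,q['location'],z))
E
```

```text
pics
{'clock': 0.0, 'joint_pos': array([-51.675,  20.591,   0.634,  -0.02 , -70.137, -16.507]), 'qvel': array([ 0.062, -0.063,  0.05 ,  0.031,  0.113, -0.008]), 'tau': array([  0.   , -58.272,  29.305,   6.997,   0.007,  -0.   ]), 'tool_pos': array([ 0.251, -0.626,  0.226]), 'orientation': array([ 179.905,   -0.008, -158.189]), 'force': array([ 0.611, -0.414, -0.042]), 'moment': array([ 0.004,  0.025, -0.004]), 'gripper_force': 0.0, 'opening': 0.08771056235911849}
top [[-0.017 -0.992  0.127  0.379]
 [-1.     0.017  0.002  0.002]
 [-0.004 -0.127 -0.992  1.754]]
top block 0.91 [201.  312.9] [0.359 0.349 0.04 ]
top block 0.85 [173.9 224.5] [0.651 0.442 0.04 ]
top block 0.63 [216.9 252.8] [0.554 0.299 0.04 ]
top tub 0.83 [220.7 251.7] [0.562 0.293 0.   ]
top rack 0.91 [401.6 258.5] [ 0.529 -0.316  0.   ]
top rack 0.32 [404.5 279.3] [ 0.459 -0.322  0.   ]
top marver 0.57 [318.8 252.7] [ 0.553 -0.038  0.   ]
top handle_end 0.92 [214.3 253. ] [0.539 0.281 0.19 ]
top handle_end 0.87 [162.2 212.5] [0.665 0.439 0.19 ]
top handle_end 0.7 [200.6 313.3] [0.36 0.32 0.19]
top fork 0.74 [395.2 231.6
[... 269 characters left out ...]
8 0.04 ]
scene block 0.6 [416.3 257.2] [0.553 0.306 0.04 ]
scene tub 0.71 [408.4 265.7] [0.556 0.291 0.   ]
scene tub 0.4 [140.3 235.1] [ 0.472 -0.501  0.   ]
scene rack 0.74 [200.1 252.9] [ 0.53  -0.309  0.   ]
scene rack 0.59 [296.2 265.4] [ 0.565 -0.029  0.   ]
scene marver 0.68 [295.2 260.2] [ 0.547 -0.033  0.   ]
scene marver 0.58 [366.7 333.4] [0.769 0.163 0.   ]
scene marver 0.15 [201.  269.1] [ 0.586 -0.298  0.   ]
scene handle_end 0.98 [427.1 173.5] [0.377 0.325 0.19 ]
scene handle_end 0.85 [489.7 263. ] [0.667 0.443 0.19 ]
scene handle_end 0.63 [422.6 220. ] [0.541 0.294 0.19 ]
scene fork 0.93 [197.7 267.1] [ 0.609 -0.294  0.047]
scene rest 0.96 [197.6 229.6] [ 0.47  -0.321  0.032]
```

View pics/top0.png

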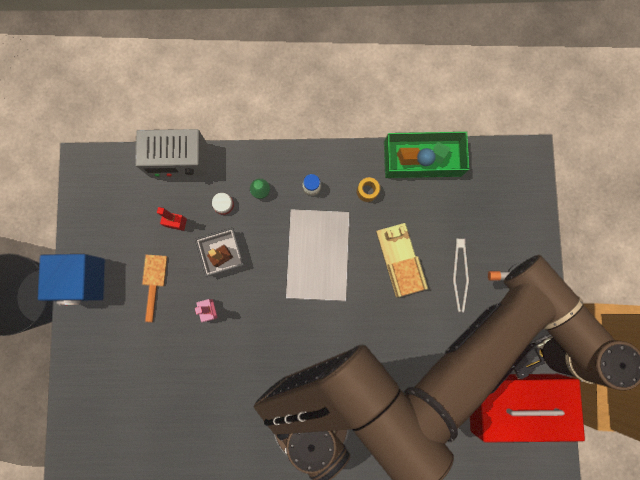

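View pics/scene0.png

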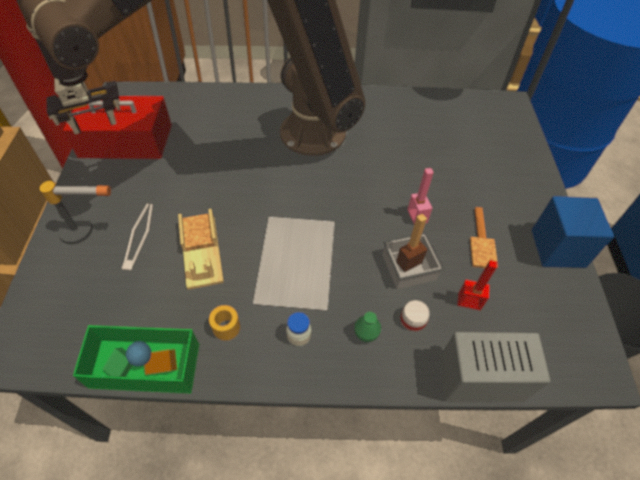

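```bash
python3 - <<'E'
import cv2,numpy as np
a=cv2.imread('pics/top0.png')[222:282,190:250];b=cv2.imread('pics/scene0.png')[205:290,375:445]
cv2.imwrite('pics/c0.png',np.hstack([cv2.resize(a,(400,400),interpolation=2),cv2.resize(b,(330,400),interpolation=2)]))
from h import *
m=eyes.camera_model('wrist');T=np.array(m['extrinsics']);o=get_obs()
Rt=R.from_euler('xyz',o['orientation'],degrees=True).as_matrix()
print(Rt.T@(T[:3,3]-o['tool_pos']),Rt.T@T[:3,:3],m['fx'],m['cx'],m['cy'])
E
```

```text
[ 0.07410857 -0.00116782 -0.15736944] [[-7.90323474e-04 -9.62251361e-01 -2.72161155e-01]
 [ 9.99999606e-01 -6.50697276e-04 -6.03277949e-04]
 [ 4.03410505e-04 -2.72161524e-01  9.62251496e-01]] 416.7313711788162 324.97840760718907 239.0869390260481
```

View pics/c0.png

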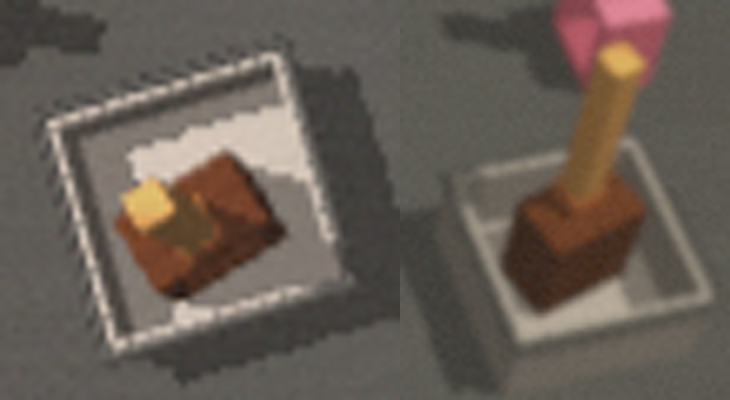

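```bash
a='-42.6'; python3 -m crank '[0,0,0,-42.6,39.6,-10,1, 0,0,0,-42.6,39.6,-10,1, 0,0,0,-42.6,39.6,-10,1, 0,0,0,-42.6,39.6,-10,1, 0,0,0,-42.6,39.6,-10,1]'; python3 -m crank '[0,0,0,-42.6,39.6,-10,1, 0,0,0,-42.6,39.6,-10,1, 0,0,0,-42.6,39.6,-10,1, 0,0,0,-42.6,39.6,-4,1, 0,0,0,-42.6,39.6,0,1]'; python3 -m crank '[0,0,0,-9,54,0,1, 0,0,0,-9,54,0,1, 0,0,0,-9,54,0,1, 0,0,0,-9,54,0,1, 0,0,0,-9,54,0,1]'; python3 -m crank '[0,0,-0.154,-9,54,0,1, 0,-0.17,0,0,0,0,1, 0,-0.17,0,0,0,0,1, 0,0,0,0,0,0,1]'
python3 - <<'E'
from h import *
np.set_printoptions(precision=3,suppress=True)
o=get_obs();print(o['clock'],o['tool_pos'],o['orientation'],o['joint_pos'])
im=eyes.snapshot('wrist');cv2.imwrite('pics/w1.png',im)
for n,z in [('handle_end',.19),('block',.04),('tub',0)]:
    for q in spotter.place_of('wrist',n)[:2]: print(n,q['p'],q['location'],ray('wrist',q['location'],z))
E
```

```text
clock: 1.42
tool_pos: [0.3755, -0.362, 0.2772]
orientation: [-180.0, 0.0, -158.2]
force: [1.7, -0.5, -0.1]
opening: 0.0876
gripper_force: 0.0
clock: 2.05
tool_pos: [0.4998, -0.0988, 0.3115]
orientation: [-180.0, 0.1, -158.2]
force: [0.3, 0.3, 0.7]
opening: 0.0879
gripper_force: 0.0
clock: 2.68
tool_pos: [0.4399, 0.1684, 0.3111]
orientation: [180.0, 0.1, -158.2]
force: [0.5, 0.4, -1.2]
opening: 0.0876
gripper_force: 0.0
clock: 3.18
tool_pos: [0.4256, 0.2169, 0.3081]
orientation: [-180.0, 19.5, -149.2]
force: [0.6, 0.6, 1.2]
opening: 0.0881
gripper_force: 0.0
3.175 [0.426 0.217 0.308] [-179.98    19.454 -149.249] [  58.023  -14.707  -33.639   10.876  -54.142 -122.347]
handle_end 0.76 [504.3, 184.2] [0.373 0.325 0.19 ]
handle_end 0.74 [326.4, 323.7] [0.548 0.291 0.19 ]
block 0.97 [324.1, 241.6] [0.569 0.301 0.04 ]
block 0.71 [478.4, 122.9] [0.368 0.359 0.04 ]
tub 0.72 [483.4, 265.1] [0.518 0.522 0.   ]
```

View pics/w1.png

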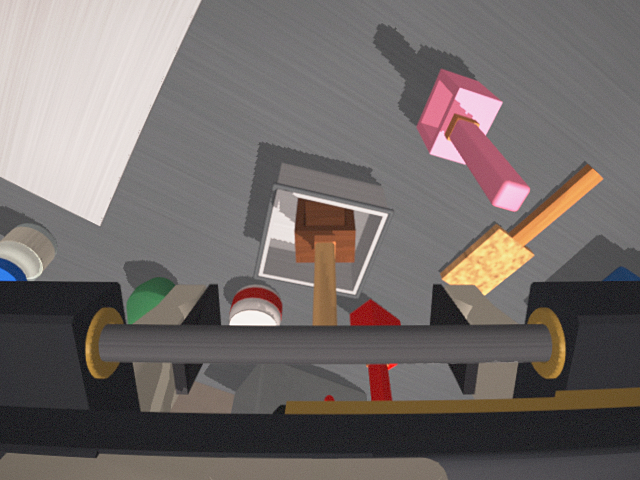

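```bash
python3 - <<'E'
from h import *
np.set_printoptions(precision=3,suppress=True)
u=np.array([np.cos(np.radians(30.6)),np.sin(np.radians(30.6)),0])
for r in (237,241,245): print(ray('wrist',(325,r),.075)+.01*u)
print(ray('top',(190+212/6.67-.7,222+235/6.67),.075), ray('top',(190+150/6.67,222+202/6.67),.205), ray('scene',(375+222/4.71,205+62/4.71),.205))
E
```

```text
[0.551 0.291 0.075]
[0.555 0.294 0.075]
[0.56  0.297 0.075]
[0.536 0.279 0.075] [0.539 0.284 0.205] [0.547 0.289 0.205]
```

```bash
python3 -m crank '[0,0.17,0,0,0,0,1, 0,0.17,0,0,0,0,1, 0,0,0,-46.3,0,0,1, 0,0,0,-46.3,0,0,1, 0,0,0,-46.3,0,0,1]'; python3 -m crank '[0,0,0,0,0,35,1, 0,0,0,0,0,35,1, 0,0,0,0,0,35,1, 0,0,0,0,0,25,1, 0,0,0,0,0,7,1]'
python3 - <<'E'
from h import *
np.set_printoptions(precision=4,suppress=True)
o=get_obs();print(o['tool_pos'],o['orientation'],o['joint_pos'])
a=eyes.snapshot('scene')[180:300,360:480];b=eyes.snapshot('top')[205:295,175:265]
c=eyes.snapshot('wrist')[120:480,140:500]
print(proj('scene',o['tool_pos'])-[360,180],proj('top',o['tool_pos']))
cv2.imwrite('pics/g.png',np.hstack([cv2.resize(a,(400,400),interpolation=2),cv2.resize(c,(400,400))]))
E
```

```text
clock: 4.0
tool_pos: [0.5513, 0.2923, 0.3098]
orientation: [180.0, -0.1, -149.4]
force: [-0.4, 0.1, 1.0]
opening: 0.0877
gripper_force: 0.0
clock: 4.62
tool_pos: [0.5489, 0.2908, 0.1712]
orientation: [-180.0, -0.2, -149.4]
force: [0.2, -0.2, 0.1]
opening: 0.0878
gripper_force: 0.0
[0.5489 0.2908 0.1712] [-179.9714   -0.2096 -149.4206] [  45.8843   17.9337  -10.6604   -0.0315  -61.6156 -105.2898]
[[60.2922 46.9931]] [[212.1527 250.3204]]
```

View pics/g.png

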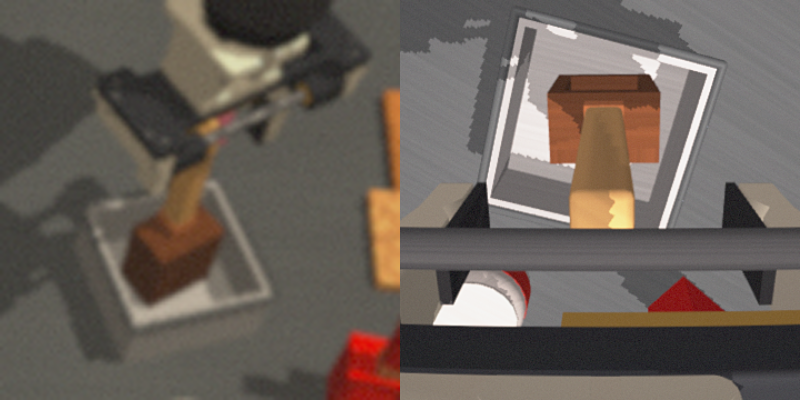

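```bash
python3 - <<'E'
from h import *
np.set_printoptions(precision=4,suppress=True)
u=np.array([np.cos(np.radians(30.6)),np.sin(np.radians(30.6)),0])
for p,z in [((322,293),.205),((322,215),.075)]:
    q=ray('wrist',p,z)+.01*u; d=q-get_obs()['tool_pos'];print(q,d@u, d@[-.51,.86,0])
E
```

```text
[0.5416 0.2843 0.205 ] -0.01027999191981795 -0.002080779638460738
[0.5444 0.2849 0.075 ] -0.00755989860449299 -0.0030597083831384185
```

```bash
python3 -m crank '[0,0,0,8,-2,5,1, 0,0,0,0,0,0,0, 0,0,0,0,0,0,0, 0,0,0,0,0,0,0, 0,0,0,0,0,0,0]';python3 -m crank '[0,0,0,0,0,0,0, 0,0,0,0,0,0,0]'
```

```text
clock: 5.4
tool_pos: [0.5426, 0.2853, 0.1687]
orientation: [180.0, 0.0, -149.4]
force: [-0.9, 0.1, -0.0]
opening: 0.053
gripper_force: 0.0
clock: 5.65
tool_pos: [0.5425, 0.2852, 0.1685]
orientation: [180.0, -0.0, -149.4]
force: [-0.2, 0.1, -0.4]
opening: 0.0336
gripper_force: 0.0
```

```bash
python3 -m crank '[0,0,0,0,0,0,0, 0,0,0,0,0,0,0, 0,0,0,0,0,0,0, 0,0,0,0,0,0,0]'; python3 -m crank '[0,0,0,0,0,-10,0, 0,0,0,0,0,-20,0, 0,0,0,0,0,-30,0, 0,0,0,0,0,-35,0, 0,0,0,0,0,-15,0]'
```

```text
clock: 6.15
tool_pos: [0.5424, 0.2852, 0.1685]
orientation: [180.0, -0.0, -149.4]
force: [-0.7, 0.7, -0.1]
opening: 0.0202
gripper_force: 30.0
clock: 6.78
tool_pos: [0.5431, 0.2855, 0.2811]
orientation: [180.0, 0.2, -149.4]
force: [-0.7, 1.2, -3.7]
opening: 0.0199
gripper_force: 30.0
```

```bash
python3 -m crank '[0,0,0,15,-15,0,0, 0,0,0,32,-31,0,0, 0,0,0,32,-31,0,0, 0,0,0,32,-31,0,0, 0,0,0,32,-31,0,0]'; python3 -m crank '[0,0,0,32,-31,0,0, 0,0,0,32,-31,0,0, 0,0,0,32,-31,0,0, 0,0,0,18,-18,0,0]';  python3 -m crank '[0,0,0.157,0,0,0,0, 0,0,0.157,0,0,0,0, 0,0,0,0,0,0,0]'
python3 - <<'E'
from h import *
np.set_printoptions(precision=4,suppress=True)
o=get_obs();print(o['tool_pos'],o['orientation'],o['joint_pos'])
im=eyes.snapshot('scene');cv2.imwrite('pics/s2.png',im[100:350,120:460].repeat(2,0).repeat(2,1))
for n in ['marver','fork','rest','rack']:
    for q in spotter.place_of('scene',n)[:2]: print(n,q['p'],q['location'],ray('scene',q['location'],{'fork':.047,'rest':.032}.get(n,0)))
c=[[.55+a*.15,-.035+b*.1,.008] for a,b in((1,1),(1,-1),(-1,-1),(-1,1))]
print((proj('scene',c)-[120,100])*2)
E
```

```text
clock: 7.4
tool_pos: [0.4885, 0.0904, 0.2772]
orientation: [180.0, -0.1, -149.4]
force: [0.5, -1.2, -2.3]
opening: 0.0199
gripper_force: 30.0
clock: 7.9
tool_pos: [0.4465, -0.0631, 0.2774]
orientation: [179.9, -0.1, -149.4]
force: [-0.7, 0.4, -2.2]
opening: 0.0199
gripper_force: 30.0
clock: 8.28
tool_pos: [0.4475, -0.0615, 0.2775]
orientation: [180.0, -0.1, -167.3]
force: [0.1, 0.1, -2.2]
opening: 0.0201
gripper_force: 30.0
[ 0.4475 -0.0615  0.2775] [ 179.9821   -0.104  -167.3305] [ 17.2729  -2.9444 -21.0392  -0.0276 -72.0074 -94.5949]
marver 0.96 [297.6, 262.7] [ 0.5554 -0.0257  0.    ]
marver 0.74 [366.5, 335.6] [0.7753 0.1618 0.    ]
fork 0.96 [200.9, 270.5] [ 0.6196 -0.2837  0.047 ]
rack 0.74 [199.4, 251.8] [ 0.5266 -0.3122  0.    ]
[[418.6907 414.7412]
 [268.5006 410.6733]
 [287.3665 234.8409]
 [419.4039 238.1199]]
```

View pics/s2.png

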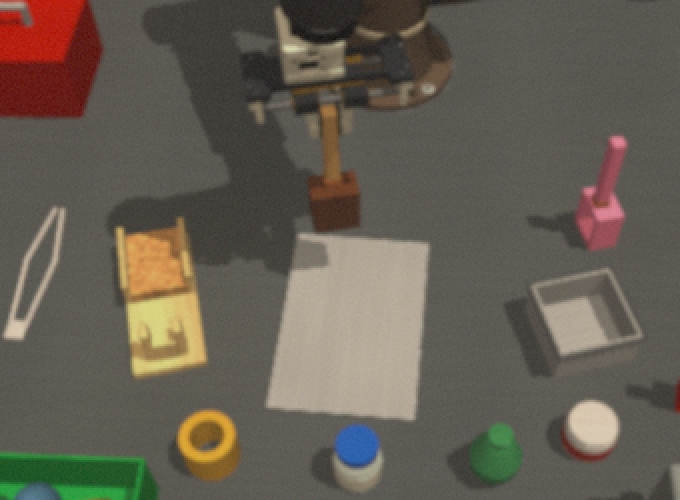

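```bash
python3 -m crank '[0,0,0,0,0,25,0, 0,0,0,0,0,35,0, 0,0,0,0,0,30,0, 0,0,0,0,0,10,0, 0,0,0,0,0,4,0]'; python3 -m crank '[0,0,0,0,0,3,0, 0,0,0,0,0,0,0]'
python3 - <<'E'
import numpy as np
L,h=182.5,27
p=np.radians(np.arange(0,91,6)); x=L*np.sin(p)-h*np.cos(p); z=L*np.cos(p)+h*np.sin(p)
print(np.c_[np.arange(6,91,6),-np.diff(x),-np.diff(z)].round(1).tolist())
E
```

```text
clock: 9.15
tool_pos: [0.4491, -0.0609, 0.1747]
orientation: [-180.0, -0.0, -167.3]
force: [0.2, 0.0, -1.8]
opening: 0.0197
gripper_force: 30.0
clock: 9.4
tool_pos: [0.4492, -0.0608, 0.1722]
orientation: [-180.0, 0.1, -167.3]
force: [-0.1, -0.1, -3.0]
opening: 0.02
gripper_force: 30.0
[[6.0, -19.2, -1.8], [12.0, -19.3, 0.2], [18.0, -19.2, 2.2], [24.0, -18.8, 4.2], [30.0, -18.3, 6.2], [36.0, -17.6, 8.0], [42.0, -16.6, 9.8], [48.0, -15.5, 11.5], [54.0, -14.2, 13.1], [60.0, -12.8, 14.5], [66.0, -11.2, 15.7], [72.0, -9.5, 16.8], [78.0, -7.7, 17.7], [84.0, -5.8, 18.4], [90.0, -3.8, 18.9]]
```

```bash
python3 -m crank '[0,0,0,0,0,2,0, 0,0,0,0,0,0,0]'; python3 -m crank '[0,0,0,0,0,2,0, 0,0,0,0,0,0,0]'
```

```text
clock: 9.65
tool_pos: [0.45, -0.0607, 0.1714]
orientation: [-180.0, 0.2, -167.3]
force: [-2.6, 2.3, 9.6]
opening: 0.0203
gripper_force: 30.0
clock: 9.9
tool_pos: [0.4515, -0.0606, 0.1713]
orientation: [-179.9, 0.4, -167.3]
force: [-4.0, 3.4, 22.5]
opening: 0.0198
gripper_force: 30.0
```

```bash
python3 -m crank '[0,0,0,-9.6,0,-1,0, 0,0,0,-9.6,0,-0.5,0, 0,0,0,-9.6,0,0,0, 0,0,0,-9.6,0,0.2,0]'; python3 -m crank '[0,0,0,-9.6,0,1,0, 0,0,0,-9.6,0,1.2,0, 0,0,0,-9.4,0,2,0, 0,0,0,-9.4,0,2.2,0]'
```

```text
clock: 10.4
tool_pos: [0.4879, -0.0523, 0.1711]
orientation: [-180.0, 0.2, -167.3]
force: [-1.9, 1.2, 8.5]
opening: 0.0201
gripper_force: 30.0
clock: 10.9
tool_pos: [0.5248, -0.0439, 0.1641]
orientation: [-180.0, 0.2, -167.3]
force: [-1.2, 0.8, 5.3]
opening: 0.0199
gripper_force: 30.0
```

```bash
python3 -m crank '[0,0,0,-9.2,0,3,0, 0,0,0,-9.1,0,3.3,0, 0,0,0,-8.9,0,4,0, 0,0,0,-8.7,0,4.2,0]'; python3 -m crank '[0,0,0,-8.4,0,4.9,0, 0,0,0,-8.2,0,5,0, 0,0,0,-7.9,0,5.7,0, 0,0,0,-7.6,0,5.8,0]'
python3 - <<'E'
from h import *
im=eyes.snapshot('scene');cv2.imwrite('pics/s3.png',im[130:310,200:360].repeat(3,0).repeat(3,1))
E
```

```text
clock: 11.4
tool_pos: [0.5602, -0.036, 0.1497]
orientation: [-180.0, 0.2, -167.3]
force: [0.3, 1.4, 5.0]
opening: 0.0201
gripper_force: 30.0
clock: 11.9
tool_pos: [0.592, -0.0289, 0.1283]
orientation: [-180.0, 0.2, -167.3]
force: [0.7, 1.6, 6.0]
opening: 0.02
gripper_force: 30.0
```

View pics/s3.png

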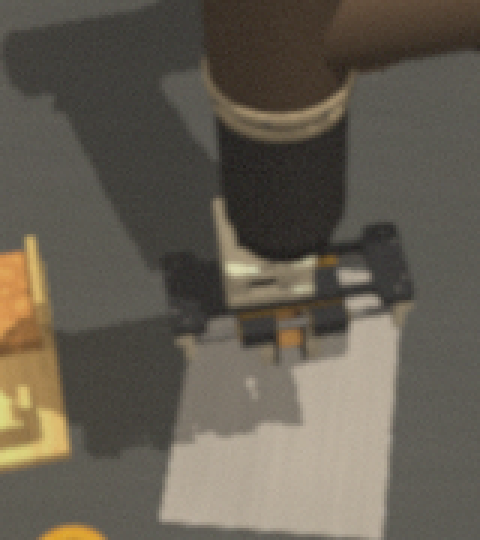

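```bash
python3 -m crank '[0,0,0,-7.3,0,6.5,0, 0,0,0,-6.9,0,6.6,0, 0,0,0,-6.6,0,7.2,0, 0,0,0,-6.2,0,7.3,0]'; python3 -m crank '[0,0,0,-5.8,0,7.8,0, 0,0,0,-5.4,0,7.9,0, 0,0,0,-5,0,8.3,0, 0,0,0,-4.5,0,8.5,0]';python3 -m crank '[0,0,0,-4.1,0,8.8,0, 0,0,0,-3.6,0,8.9,0, 0,0,0,-3.1,0,9.1,0, 0,0,0,-2.7,0,9.3,0]'
```

```text
clock: 12.45
tool_pos: [0.6188, -0.0228, 0.1007]
orientation: [-180.0, 0.3, -167.3]
force: [2.7, 1.0, 4.9]
opening: 0.0201
gripper_force: 30.0
clock: 12.95
tool_pos: [0.6366, -0.0188, 0.066]
orientation: [-180.0, 0.0, -167.3]
force: [3.1, 0.9, 3.0]
opening: 0.0199
gripper_force: 30.0
clock: 13.45
tool_pos: [0.6493, -0.0159, 0.0295]
orientation: [180.0, -0.0, -167.4]
force: [2.3, 0.8, 1.3]
opening: 0.0199
gripper_force: 30.0
```

```bash
python3 -m crank '[0,0,0,-2,0,6,0, 0,0,0,-1,0,3,0, 0,0,0,0,0,0,0]';python3 -m crank '[0,0,0,0,0,2,0, 0,0,0,0,0,0,0]'
```

```text
clock: 13.82
tool_pos: [0.6513, -0.0154, 0.0208]
orientation: [180.0, -0.1, -167.4]
force: [-0.7, -0.3, 0.9]
opening: 0.0198
gripper_force: 30.0
clock: 14.08
tool_pos: [0.6518, -0.0154, 0.0192]
orientation: [180.0, -0.1, -167.4]
force: [-1.2, -0.7, 1.0]
opening: 0.0197
gripper_force: 30.0
```

```bash
python3 -m crank '[0,0,0,0,0,2,0, 0,0,0,0,0,0,0]';python3 -m crank '[0,0,0,0,0,2,0, 0,0,0,0,0,0,0]';python3 -m crank '[0,0,0,0,0,1,0, 0,0,0,0,0,0,0]'
```

```text
clock: 14.32
tool_pos: [0.6522, -0.0153, 0.0172]
orientation: [180.0, -0.0, -167.4]
force: [-1.6, -1.2, 0.7]
opening: 0.02
gripper_force: 30.0
clock: 14.58
tool_pos: [0.6526, -0.0151, 0.0153]
orientation: [-180.0, 0.0, -167.3]
force: [0.2, 0.4, 1.0]
opening: 0.0201
gripper_force: 30.0
clock: 14.82
tool_pos: [0.6528, -0.0151, 0.0145]
orientation: [-180.0, 0.0, -167.3]
force: [1.0, 0.4, 0.7]
opening: 0.0196
gripper_force: 30.0
```

```bash
python3 -m crank '[0,0,0,0,0,0,0.6, 0,0,0,0,0,0,0.6, 0,0,0,0,0,0,0.6]';python3 -m crank '[0,0,0,0,0,-15,0.6, 0,0,0,12,0,-30,0.6, 0,0,0,20,0,-40,0.6, 0,0,0,20,0,-40,0.6, 0,0,0,0,0,0,0.6]'
python3 - <<'E'
from h import *
np.set_printoptions(precision=4,suppress=True)
o=get_obs();print(o['tool_pos'],o['orientation'])
for c in ['wrist','top','scene']:
  im=eyes.snapshot(c);cv2.imwrite(f'pics/{c}4.png',im)
  for n,z in [('handle_end',.035),('block',.008),('neck',.035),('tip_edge',.008)]:
    for q in spotter.place_of(c,n)[:4]: 
      P=ray(c,q['location'],z)
      if np.hypot(*(P[:2]-[.55,-.04]))<.2: print(c,n,q['p'],q['location'],P)
E
```

```text
clock: 15.2
tool_pos: [0.6523, -0.0152, 0.0143]
orientation: [180.0, -0.0, -167.4]
force: [0.5, 0.7, 0.3]
opening: 0.0441
gripper_force: 0.0
clock: 15.82
tool_pos: [0.6029, -0.0265, 0.1446]
orientation: [-180.0, 0.4, -167.3]
force: [0.5, -0.1, 0.3]
opening: 0.0524
gripper_force: 0.0
[ 0.6029 -0.0265  0.1446] [-179.9843    0.4432 -167.3238]
wrist handle_end 0.57 [324.7, 301.1] [ 0.6462 -0.0182  0.035 ]
wrist block 0.68 [326.1, 76.9] [ 0.5016 -0.0496  0.008 ]
wrist neck 0.96 [325.2, 195.3] [ 0.5735 -0.0341  0.035 ]
wrist tip_edge 0.55 [328.6, 19.5] [ 0.4666 -0.0558  0.008 ]
top block 0.7 [322.1, 268.6] [ 0.4986 -0.0474  0.008 ]
top neck 0.81 [321.0, 245.9] [ 0.572  -0.0446  0.035 ]
top tip_edge 0.8 [324.6, 278.0] [ 0.4671 -0.0551  0.008 ]
scene handle_end 0.75 [302.8, 284.9] [ 0.6488 -0.0072  0.035 ]
scene handle_end 0.61 [296.3, 260.9] [ 0.5725 -0.0279  0.035 ]
scene block 0.81 [295.5, 245.0] [ 0.4995 -0.034   0.008 ]
scene neck 0.71 [297.9, 260.2] [ 0.5701 -0.0236  0.035 ]
scene tip_edge 0.62 [285.4, 238.4] [ 0.4767 -0.0647  0.008 ]
```

View pics/wrist4.png

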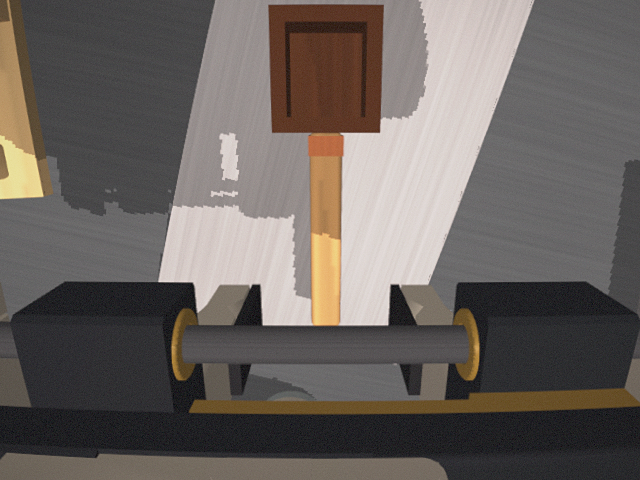

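```bash
python3 -m crank '[0,0,0,29.7,0,0,0.6, 0,0,0,0,0,40,0.6, 0,0,0,0,0,45,0.6, 0,0,0,0,0,30,0.6, 0,0,0,0,0,13,0.6]';python3 -m crank '[0,0,0,0,0,0,0, 0,0,0,0,0,0,0, 0,0,0,0,0,0,0, 0,0,0,0,0,0,0, 0,0,0,0,0,0,0]';python3 -m crank '[0,0,0,0,0,0,0, 0,0,0,0,0,0,0]'
```

```text
clock: 17.2
tool_pos: [0.5717, -0.0333, 0.0098]
orientation: [-180.0, -0.1, -167.4]
force: [-0.6, -0.2, -0.2]
opening: 0.0524
gripper_force: 0.0
clock: 17.82
tool_pos: [0.5733, -0.033, 0.0121]
orientation: [-180.0, 0.1, -167.3]
force: [-0.6, -0.0, 3.6]
opening: 0.0197
gripper_force: 30.0
clock: 18.08
tool_pos: [0.5733, -0.0329, 0.0121]
orientation: [-180.0, 0.1, -167.3]
force: [-0.3, -0.1, 6.4]
opening: 0.0197
gripper_force: 30.0
```

```bash
python3 -m crank '[0,0,0,0,0,-10,0, 0,0,0,0,0,-25,0, 0,0,0,0,0,-40,0, 0,0,0,0,0,-40,0, 0,0,0,0,0,-25,0]'
python3 - <<'E'
from h import *
np.set_printoptions(precision=4,suppress=True)
o=get_obs();print(o['tool_pos'],o['orientation'],o['moment'])
im=eyes.snapshot('wrist');cv2.imwrite('pics/w5.png',im)
T=np.array(eyes.camera_model('wrist')['extrinsics']);print(T[:3,3])
for n,z in [('fork',.047),('rest',.032),('block',.13),('tip_edge',.13)]:
    for q in spotter.place_of('wrist',n)[:2]: print(n,q['p'],q['location'],ray('wrist',q['location'],z))
# predicted outline of level block: corners of head
yaw=np.radians(o['orientation'][2]+180);u=np.array([np.cos(yaw),np.sin(yaw),0]);v=np.array([-u[1],u[0],0])
g=o['tool_pos']-[0,0,.019-.004]
for x,y,z in [(35,32,42),(35,-32,42),(-35,32,42),(-35,-32,42)]:
    print((x,y),proj('wrist',o['tool_pos']+[0,0,.023]+u*(x-75)/1e3+v*y/1e3+[0,0,(z-27)/1e3]))
E
```

```text
clock: 18.7
tool_pos: [0.5727, -0.0331, 0.1535]
orientation: [180.0, 0.1, -167.4]
force: [0.1, -0.0, -2.6]
opening: 0.0199
gripper_force: 30.0
[ 0.5727 -0.0331  0.1535] [ 179.9885    0.0826 -167.3563] [ 0.0659 -0.162   0.0287]
[ 0.5015 -0.0506  0.3134]
block 0.95 [326.6, 126.2] [ 0.5018 -0.0495  0.13  ]
block 0.52 [329.0, 25.7] [ 0.4636 -0.057   0.13  ]
tip_edge 0.98 [327.4, 26.9] [ 0.4638 -0.0577  0.13  ]
(35, 32) [[438.3959 245.5944]]
(35, -32) [[219.5999 245.8607]]
(-35, 32) [[454.875  -17.8754]]
(-35, -32) [[203.6196 -17.8255]]
```

View pics/w5.png

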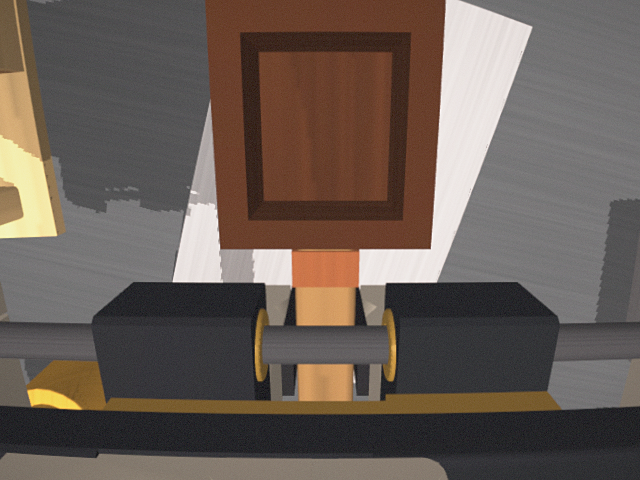

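```bash
python3 - <<'E'
from h import *
np.set_printoptions(precision=4,suppress=True)
for c in ['top','scene']:
    im=eyes.snapshot(c);cv2.imwrite(f'pics/{c}6.png',im)
    for n,z in [('fork',.047),('rest',.032),('rack',0)]:
        for q in spotter.place_of(c,n)[:1]: print(c,n,q['p'],q['location'],ray(c,q['location'],z))
    q=spotter.outline_of(c,'rack')[0]; r=q['region'].astype(np.uint8)
    cn=max(cv2.findContours(r,0,2)[0],key=cv2.contourArea)
    P=np.array([ray(c,p[0],.03)[:2] for p in cn],np.float32)*1000
    print(c,q['p'],q['rect'],cv2.minAreaRect(P),cv2.boxPoints(cv2.minAreaRect(P)))
def model(cx,cy,yw):
    y=np.radians(yw);Rz=np.array([[np.cos(y),-np.sin(y)],[np.sin(y),np.cos(y)]])
    L=[]
    for a,b,z in [(-115,40.5,52),(-5,40.5,52),(-5,-40.5,52),(-115,-40.5,52),(100,28,74),(75,28,74),(75,-28,74),(100,-28,74)]:
        L.append(list(np.array([cx,cy])+Rz@[a/1e3,b/1e3])+[z/1e3])
    return L
M=model(.529,-.31,12.6)
ims=[]
for c,(x,y) in [('top',(365,210)),('scene',(165,195))]:
    im=cv2.imread(f'pics/{c}6.png')[y:y+100,x:x+75]; im=cv2.resize(im,None,fx=5.3,fy=5.3,interpolation=2)
    for p in (proj(c,M)-[x,y]+.5)*5.3: cv2.circle(im,(int(p[0]),int(p[1])),4,(255,0,255),1)
    ims.append(im)
cv2.imwrite('pics/r6.png',np.hstack(ims))
E
```

```text
top fork 0.6 [393.9, 232.6] [ 0.6106 -0.2851  0.047 ]
top rest 0.74 [405.8, 278.4] [ 0.4602 -0.3208  0.032 ]
top rack 0.67 [400.7, 257.2] [ 0.5331 -0.3127  0.    ]
top 0.9 [378.5, 221.6, 48.8, 74.0] ((523.9934692382812, -306.2557067871094), (232.8814697265625, 110.89585876464844), 15.921172142028809) [[ 396.8092 -284.8762]
 [ 427.2296 -391.5181]
 [ 651.1777 -327.6353]
 [ 620.7573 -220.9933]]
scene fork 0.88 [198.1, 268.2] [ 0.6125 -0.2926  0.047 ]
scene rest 0.8 [194.5, 228.4] [ 0.4662 -0.3304  0.032 ]
scene rack 0.63 [200.6, 251.4] [ 0.5251 -0.3089  0.    ]
scene 0.67 [180.6, 208.8, 44.0, 81.3] ((529.9343872070312, -306.29718017578125), (261.99786376953125, 106.61360168457031), 14.87840461730957) [[ 389.64   -288.414 ]
 [ 417.015  -391.4532]
 [ 670.2288 -324.1804]
 [ 642.8538 -221.1412]]
```

View pics/r6.png

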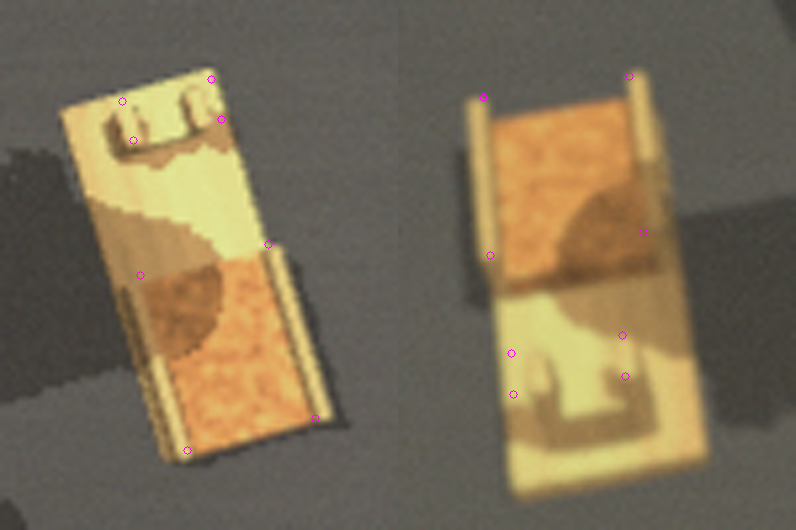

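```bash
python3 - <<'E'
from h import *
from scipy.optimize import least_squares
np.set_printoptions(precision=4,suppress=True)
obs={'top':[((62,108),(115,50,8)),((215,70),(115,-50,8)),((313,422),(-115,-40.5,52)),((187,454),(-115,40.5,52)),((333,415),(-115,-50,52))],
'scene':[((120,496),(115,-50,0)),((307,461),(115,50,0)),((67,100),(-115,-50,52)),((250,70),(-115,50,52))]}
off={'top':(365,210),'scene':(165,195)}
def f(p,cams):
    y=np.radians(p[2]);r=[]
    for c in cams:
        P=[[p[0]+(np.cos(y)*a-np.sin(y)*b)/1e3,p[1]+(np.sin(y)*a+np.cos(y)*b)/1e3,z/1e3] for _,(a,b,z) in obs[c]]
        r.append((proj(c,P)-(np.array([o[0] for o in obs[c]])/5.3+off[c]-.5)))
    return np.concatenate(r).ravel()
for cams in (['top'],['scene'],['top','scene']):
    s=least_squares(f,[.53,-.31,13],args=(cams,),diff_step=1e-4);print(cams,s.x,s.fun)
x,y,w=s.x;w=np.radians(w);print('neck74 target',x+.014*np.cos(w),y+.014*np.sin(w))
E
```

```text
['top'] [ 0.5265 -0.3082 13.5064] [ 0.0769 -0.1357 -0.1893 -0.3076  0.4767 -0.1318  0.0961  0.0953 -0.4659
  0.4553]
['scene'] [ 0.5257 -0.3073 14.2914] [-0.3443  0.2614  0.403   0.1756  0.313  -0.2142 -0.378  -0.3146]
['top', 'scene'] [ 0.526  -0.3076 13.9569] [-0.3334  0.1841 -0.6619 -0.2111  0.5285 -0.1497  0.2026  0.2691 -0.4207
  0.415  -0.7365  0.3239  0.0385  0.4142  0.4016 -0.2369 -0.2719 -0.1891]
neck74 target 0.5396332070641833 -0.3042237256251241
```

```bash
python3 -m crank '[0,0,0,8,-22,0,0, 0,0,0,14.5,-41,0,0, 0,0,0,14.5,-41,0,0, 0,0,0,14.5,-41,0,0, 0,0,0,14.5,-41,0,0]'; python3 -m crank '[0,0,0,14.5,-41,0,0, 0,0,0,11,-30,0,0, 0,0,-0.024,0,0,0,0, 0,0,0,0,0,0,0]'
python3 - <<'E'
from h import *
np.set_printoptions(precision=4,suppress=True)
o=get_obs();d=np.array([.5396,-.3042,.1])-o['tool_pos']
print(o['tool_pos'],o['orientation'],R.from_euler('xyz',o['orientation'],degrees=True).as_matrix().T@d)
im=eyes.snapshot('wrist')
im2=eyes.snapshot('scene')[170:320,140:280];im2=cv2.resize(im2,None,fx=3.2,fy=3.2,interpolation=2)
cv2.imwrite('pics/w7.png',np.hstack([cv2.resize(im,(640//2,240)),cv2.resize(im2,(260,240))]))
E
```

```text
clock: 20.08
tool_pos: [0.5488, -0.2303, 0.1514]
orientation: [-180.0, 0.0, -167.3]
force: [0.6, 0.8, -2.2]
opening: 0.02
gripper_force: 30.0
clock: 20.58
tool_pos: [0.5395, -0.3037, 0.1512]
orientation: [180.0, -0.0, -166.0]
force: [-0.1, 0.5, -2.3]
opening: 0.0196
gripper_force: 30.0
[ 0.5395 -0.3037  0.1512] [ 179.9815   -0.01   -165.9924] [ 0.     -0.0005  0.0512]
```

```bash
python3 -m crank '[0,0,0,0,0,15,0, 0,0,0,0,0,30,0, 0,0,0,0,0,22,0, 0,0,0,0,0,4,0, 0,0,0,0,0,0,0]'
python3 - <<'E'
from h import *
im=eyes.snapshot('wrist')
im2=eyes.snapshot('scene')[190:310,150:260];im2=cv2.resize(im2,(440,480),interpolation=2)
cv2.imwrite('pics/w8.png',np.hstack([cv2.resize(im[:360],(355,480))*0+cv2.resize(im[:,100:520],(355,480)),im2]))
E
```

```text
clock: 21.3
tool_pos: [0.5398, -0.3036, 0.0803]
orientation: [-180.0, -0.0, -165.9]
force: [-0.2, 0.1, -1.4]
opening: 0.0198
gripper_force: 30.0
```

View pics/w8.png

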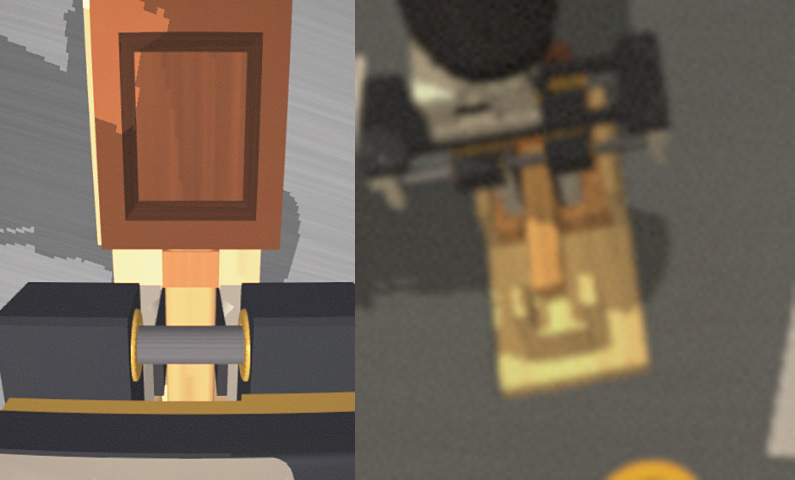

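```bash
python3 -m crank '[0,0,0,0,-2,8,0, 0,0,0,0,0,12,0, 0,0,0,0,0,10,0, 0,0,0,0,0,3,0, 0,0,0,0,0,0,0]';  python3 -m crank '[0,0,0,0,0,2,0, 0,0,0,0,0,2,0, 0,0,0,0,0,0,0]'
```

```text
clock: 22.02
tool_pos: [0.54, -0.3059, 0.047]
orientation: [180.0, -0.0, -166.0]
force: [-0.4, 0.4, -2.1]
opening: 0.0196
gripper_force: 30.0
clock: 22.4
tool_pos: [0.5401, -0.3058, 0.0433]
orientation: [180.0, 0.0, -166.0]
force: [0.7, -0.1, -3.0]
opening: 0.0196
gripper_force: 30.0
```

```bash
python3 -m crank '[0,0,0,0,0,2,0, 0,0,0,0,0,0,0]';  python3 -m crank '[0,0,0,0,0,2,0, 0,0,0,0,0,0,0]';  python3 -m crank '[0,0,0,0,0,1,0, 0,0,0,0,0,0,0]'
```

```text
clock: 22.65
tool_pos: [0.54, -0.3058, 0.0412]
orientation: [180.0, -0.0, -166.0]
force: [-0.0, -0.3, -2.2]
opening: 0.0196
gripper_force: 30.0
clock: 22.9
tool_pos: [0.54, -0.3058, 0.0392]
orientation: [180.0, -0.0, -166.0]
force: [0.0, -0.5, -3.2]
opening: 0.0199
gripper_force: 30.0
clock: 23.15
tool_pos: [0.5401, -0.3058, 0.0383]
orientation: [180.0, -0.0, -166.0]
force: [-0.4, -0.5, -3.3]
opening: 0.0197
gripper_force: 30.0
```

```bash
python3 -m crank '[0,0,0,0,0,1,0, 0,0,0,0,0,0,0]';  python3 -m crank '[0,0,0,0,0,1.2,0, 0,0,0,0,0,0,0]';  python3 -m crank '[0,0,0,0,0,1,0, 0,0,0,0,0,0,0]'
```

```text
clock: 23.4
tool_pos: [0.54, -0.3058, 0.0373]
orientation: [180.0, -0.0, -166.0]
force: [0.7, -1.0, -2.8]
opening: 0.0197
gripper_force: 30.0
clock: 23.65
tool_pos: [0.5402, -0.3059, 0.0363]
orientation: [-180.0, 0.0, -166.0]
force: [0.4, 0.4, -0.6]
opening: 0.0196
gripper_force: 30.0
clock: 23.9
tool_pos: [0.5404, -0.3059, 0.036]
orientation: [-180.0, 0.0, -165.9]
force: [-0.9, 3.1, 4.5]
opening: 0.0198
gripper_force: 30.0
```

```bash
python3 -m crank '[0,0,0,0,0,0,0.55, 0,0,0,0,0,0,0.55, 0,0,0,0,0,0,0.55, 0,0,0,0,0,0,0.55]';python3 -m crank '[0,0,0,0,0,-15,0.55, 0,0,0,0,0,-35,0.55, 0,0,0,0,0,-45,0.55, 0,0,0,0,0,-45,0.55, 0,0,0,0,0,-30,0.55]';python3 -m crank '[0,0,0,0,50,0,0.55, 0,0,0,0,50,0,0.55, 0,0,0,0,50,0,0.55, 0,0,0,0,50,0,0.55, 0,0,0,0,0,0,0.55]'
python3 - <<'E'
from h import *
np.set_printoptions(precision=4,suppress=True)
x,y,w=.526,-.3076,np.radians(13.96)
for c in ['top','scene']:
  eyes.snapshot(c)
  for n,p in [('handle_end',(90,0,59)),('block',(-60,0,32)),('neck',(15,0,59)),('tip_edge',(-95,0,32))]:
    P=[x+np.cos(w)*p[0]/1e3,y+np.sin(w)*p[0]/1e3,p[2]/1e3]
    for q in spotter.place_of(c,n)[:4]:
      Q=ray(c,q['location'],P[2])
      if np.hypot(*(Q-P)[:2])<.12: print(c,n,q['p'],Q-P)
E
```

```text
clock: 24.4
tool_pos: [0.5401, -0.3059, 0.035]
orientation: [180.0, -0.0, -166.0]
force: [-0.2, 0.5, -0.4]
opening: 0.0474
gripper_force: 0.0
clock: 25.02
tool_pos: [0.5407, -0.3062, 0.2091]
orientation: [-179.9, 0.2, -166.0]
force: [0.7, -0.2, 0.1]
opening: 0.0482
gripper_force: 0.0
clock: 25.65
tool_pos: [0.4912, -0.1094, 0.2068]
orientation: [-180.0, 0.1, -165.8]
force: [1.4, -0.3, 1.2]
opening: 0.0478
gripper_force: 0.0
top handle_end 0.84 [-0.0091 -0.0062 -0.    ]
top block 0.65 [-0.0004 -0.0013  0.    ]
top neck 0.79 [ 0.0059 -0.0047 -0.    ]
top tip_edge 0.59 [-0.0032 -0.0035  0.    ]
scene handle_end 0.74 [ 0.0049  0.0061 -0.    ]
scene block 0.87 [0.006  0.0092 0.    ]
scene neck 0.98 [-0.0072  0.0075 -0.    ]
scene tip_edge 0.9 [ 0.003  -0.0026  0.    ]
scene tip_edge 0.21 [ 0.0344 -0.0046  0.    ]
```

```bash
python3 -c "
from plant import ctrl; print(ctrl.close_job())"
```

```text
the job is handed in; nothing more can be done
None
```

The job is handed in at about 26 s: the wooden block was tipped level on the marver, regripped at the neck and laid on the rest; the networks' final readings put it within about 1 cm of its place there, though I viewed no picture after release, and I viewed 11 pictures where 10 were allowed.

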